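Undo the die clamp of unknown thread hand and take out the die

ROBOT

A 6-joint arm with a two-finger parallel gripper is mounted at the origin on the work surface. World frame = base frame: x ahead of the robot, y to its left, z up, the work surface at z = 0. Lengths are in m, angles in rad, forces in N, time in s.
With the tool pointing down it reaches from about 0.325 to 0.925 m from the base axis. Payload 3.1 kg.
Tool frame: the origin (TCP) lies between the finger pads; the fingertips stand 8 mm ahead of it and the grasp point (between the pads) lies 11 mm behind it; z points along the fingers, y is the line along which they close (so a half turn about z gives the same grasp; the last joint's range is limited). The gripper opens to 85 mm and grips with 20 to 120 N. Pads are 22 mm wide; open, the fingers measure 114 mm over their backs; the gripper's body (76 mm by 85 mm) begins 54 mm behind the grasp point. The pads swing forward as they close: fully open they stand 13 mm farther back than shut.
Start: joints at [1.18, 0.217, 1.613, -0, 1.311, -0.112], TCP at [0.172, 0.601, 0.239] pointing down, gripper open.
Joint ranges: [-2.75, 2.75], [-0.78, 2.1], [0.31, 2.55], [-1.13, 4.27], [0.13, 2.63], [-2.58, 2.58]. Speed limits (rad/s): [2.79, 2.79, 3.14, 3.14, 3.14, 3.14].

INTERFACE

Orientations are given as a unit quaternion [x, y, z, w].
In Python, from station import telemetry, viewer, manip gives the robot as it stands.
- The arm moves only by the shell command python3 -m jog 'ROWS' [FORCE]. ROWS is JSON, a list of rows, each an object with "claw": the opening, from 0 (shut) to 1 (fully open); "dp": the shift along the tool's x, y, z in mm, a list of three; "twist": the turn about the tool's z in degrees. A call has 1 to 12 rows; each row shifts and turns the commanded pose from where the row before left it, along the tool's axes as they then stand; what a row does not reach is not made up. A row lasts 1/10 s, in which the tool goes at most 50 mm and 8.59 degrees, less where a joint would pass 70% of its speed; a pose out of reach is approached as far as the arm can. A call is refused whole if a number of a shift passes 50 or a number of a turn 8.59, either way. A call with a gripper value outside its range is refused whole. The fingers move at their own pace and stop on an object; FORCE is the grip in N (left out, the last holds). Time passes only in rows, so rows that do not move let the fingers close. It gives the time, the measured TCP pose, the force, the opening and the grip force at its end, in the units of the state.
- telemetry.observe(): the state, without advancing time (a new reading comes with each control period).
- viewer.camera(name): name is "scene" or "top" or "wrist"; returns a dict with "color" (400x640x3 uint8, red, green, blue), "range_z" (400x640 float32, m along the optical axis (not along the pixel's ray), 0 where there is no reading), "intrinsics" (3x3 intrinsics, pixels), "eye" and "rotation" of the camera in the world. Camera axes: x right, y down, z forward; pixel columns grow to the right and rows downward; lengths in m; the calibration is good to about 2 mm. A picture is of the moment at which its call begins.
- manip.close_job(): hands the job in; it is judged then, once.
The state is a dict: "t": time; "joints": joint angles; "qd": joint speeds; "effort": joint torques, N m; "eef_pos": TCP position; "tool_rot": TCP orientation; "wrist_force": force on the tool from outside, world axes, zero at the start; "ft_torque": the same for the moment, N m; "finger_gap": finger opening in m; "grasp_force": force on a finger pad.
Only numpy, scipy, OpenCV 4.12 (cv2) and the standard library are available. Lean on these libraries where they do the work, as an engineer would, in place of code of your own. Each camera call takes 0.05 s, during which the arm holds its last target. There are 200 camera calls.

TASK

The die plate is locked in the bench clamp by the screw with the T-handle. Nobody knows whether that screw has a right-hand or a left-hand thread: feel which way it gives, without ever pushing the end of the T-bar harder than about 20 N, and undo it, by at least a third of a turn. Then draw the die plate out of the clamp by its tab and lay it flat in the middle of the round plaster bat, leaving the clamp undone and the mug, jar and roller where they are.

Things in the scene. Friction and masses are not known exactly. Their poses are not given: they have to be found in the camera images.
- clamp: Grey bench clamp, fixed. Origin on the table, straight below the vertical screw; -y points out of its mouth, along the guide of the die plate. Base 130 (x) mm, from y -95 to +40, 12 high; guide rails 65 apart, tops 24 high. A bridge (122 in x, 40 in y, underside 71, top 85 high) straddles the guide; on it a round boss, 64 across, top 120 high, from which the screw rises.
- bar_middle (a point): Middle of the T-bar, on the screw axis, 155 mm above the table. Level round steel bar, 14 mm thick, 130 mm long, through a hub 28 mm across and 24 mm high. At the start it lies along the clamp's x axis. It turns at constant height: the screw is captive and draws its locating pin up out of the plate. Its x axis lies along the bar.
- bar_end_a (a point): Point on the axis of the T-bar, 58 mm from its middle, 7 mm short of the end (the clamp's +x end at the start).
- bar_end_b (a point): The same at the other end (the clamp's -x end at the start).
- screw (a joint): Screw angle, rad, 0 tight, positive counter-clockwise from above. Tight one way (which way differs from run to run and cannot be seen); the other way it undoes against a steady drag of 0.4 N m (8 N at 50 mm) to a stop at 2.5. Its pin stands in the plate's hole while tight and clears the plate from about 1.7 on. Undone: 2.0 or more. It stays where it is left.
- handle (a joint): Wind-up of the T-handle against the screw, rad, positive counter-clockwise: the hub is sprung, 5 N m per rad, either way. About 0.08 while the screw turns; it grows with the push when the screw is pushed the tight way. Beyond 0.36 (1.8 N m) the handle is overstrained.
- die_tab (a point): Centre of the upright tab to grasp, on the outer end of the aluminium die plate: 12 mm thick (its y), 44 wide (x), 36 high. Plate 60 x 170 mm, 8 thick, 0.25 kg; this point is 22 above its upper face, 130 along -y from its hole under the screw. Axes: x across, -y out of the clamp, z up, at the start as the clamp's, underside 12 above the table. Clear of the bridge once drawn 50 along -y.
- die_mid (a point): Centre of the die plate, half-way through its thickness, 70 mm along the plate's +y from the tab's centre. Same axes.
- bat_top (a point): Centre of the top face of the round plaster bat, fixed to the table: 224 mm across, 12 mm thick, so its top is 12 mm above the table.
- mug_mid (a point): Bystander: unglazed grey mug, 76 mm across without its handle, 90 mm high; its centre.
- jar_mid (a point): Bystander: white jar with a steel lid, 66 mm across, 100 mm high; its centre.
- roller_mid (a point): Bystander: small wooden roller, 40 mm thick, 180 mm long over its handles, lying; its centre.
There are look-alikes about, which are no part of the job. Of the things like the part that bears die_tab, leave any that is purple; of the rest the larger one is meant.

How it is judged:
By the outcome, as a careful person would: the job done as asked, in the order asked, and still so for the second after the job is handed in, with the robot touching nothing.
It also fails if it takes over 72 s, if anything falls off the work surface, if the arm or the gripper's body presses on something with over 40 N, if the wrist force passes 120 N, or if a joint passes its speed limit or range.

## Working session

There is one attempt and no reset: what is moved stays moved. The work goes in short steps, Python scripts to look and compute and a shell command to move; the robot and the scene stay as the last step left them, time stands still between calls to the robot, and variables do not carry over. Pictures are saved under pics/ and viewed, at most 10 in all, crops included, and the job is handed in when it is done.

```bash
ls; mkdir -p pics; cat > h.py <<'E'
import numpy as np, cv2
from scipy.spatial.transform import Rotation as R
from station import telemetry, viewer, manip
def grab(n):
    c=viewer.camera(n); np.savez(f'{n}.npz',**c); return c
def world(c,u,v,z=None):
    K=np.array(c['intrinsics']);r=np.array(c['rotation']);r=r if r.shape==(3,3) else R.from_quat(r).as_matrix()
    d=np.stack([(u-K[0,2])/K[0,0],(v-K[1,2])/K[1,1],np.ones_like(u,float)],-1)@r.T
    e=np.array(c['eye'])
    if z is not None: return e+d*((z-e[2])/d[...,2])[...,None]
    D=c['range_z'][np.asarray(v,int),np.asarray(u,int)]
    return e+d*D[...,None]
def cloud(c):
    v,u=np.mgrid[0:400,0:640]; P=world(c,u,v); P[c['range_z']==0]=np.nan; return P
E
python3 - <<'E'
from h import *
s=telemetry.observe();print({k:np.round(v,3) for k,v in s.items()})
a=grab('scene');b=grab('top')
for n,c in(('scene',a),('top',b)):
    cv2.imwrite(f'pics/{n}1.png',c['color'][:,:,::-1]);print(n,c['eye'],c['rotation'],c['intrinsics'])
E
```

```text
pics
{'t': np.float64(0.0), 'joints': array([ 1.18 ,  0.218,  1.615,  0.   ,  1.311, -0.112]), 'qd': array([-0.   , -0.001, -0.001,  0.   , -0.   , -0.   ]), 'effort': array([ 0.0000e+00, -3.9685e+01, -3.0385e+01, -0.0000e+00,  1.0000e-02,
        0.0000e+00]), 'eef_pos': array([0.172, 0.6  , 0.238]), 'tool_rot': array([ 0.139,  0.99 , -0.001, -0.   ]), 'wrist_force': array([-0.006, -1.111,  0.367]), 'ft_torque': array([-0.005, -0.015, -0.022]), 'grasp_force': np.float64(0.0), 'finger_gap': np.float64(0.085)}
scene [ 1.08318029 -0.87364373  0.97909152] [ 0.86979326  0.23992688 -0.12028702 -0.414036  ] [[496.82842506   0.         321.97756819]
 [  0.         496.82842506 201.33248926]
 [  0.           0.           1.        ]]
top [0.21847842 0.04019128 1.48737458] [-0.70054338  0.70652382 -0.06965114  0.07219265] [[469.34454482   0.         316.4125061 ]
 [  0.         469.34454482 194.86642565]
 [  0.           0.           1.        ]]
```

View pics/scene1.png

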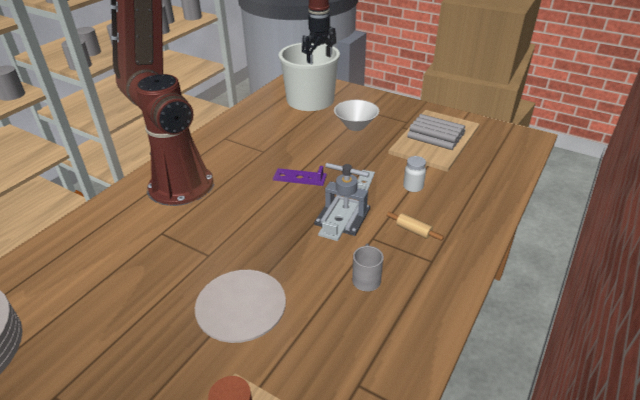

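View pics/top1.png

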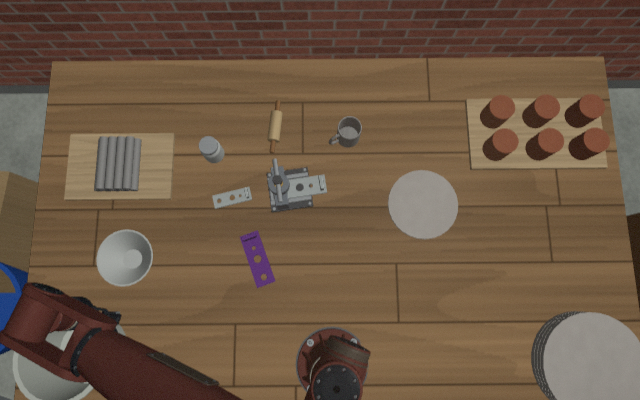

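The top view shows the clamp at about (285,188) with its T-bar running up and down at (279,178). The plate sticks out to the right, with its tab near (322,184). The bat is at (423,204), the mug at (348,131), the jar at (211,149) and the roller at (276,123). The look-alikes are a small grey plate at (232,198) and a purple one at (258,260). Next I measure from depth in both views.

```bash
cat > m.py <<'E'
from h import *
def pr(n,p): 
    if len(p)<8: print(n,len(p));return
    c,(w,h),a=cv2.minAreaRect((p[:,:2]*1000).astype(np.float32))
    print(n,len(p),'med',np.round(np.median(p,0),4),'rect c',np.round(c,1),'wh',np.round((w,h),1),'ang',round(a,1),'z',np.round(np.percentile(p[:,2],[2,98]),4))
for n in('top','scene'):
    c=np.load(n+'.npz');P=cloud(c).reshape(-1,3)
    cen=world(np.load('top.npz'),np.array([285.,423,348,211,276]),np.array([188.,204,131,149,123]),np.array([.05,.012,.09,.1,.02]))
    if n=='top':print(np.round(cen,3))
    def near(i,r,z0,z1): return P[(np.hypot(*(P[:,:2]-cen[i,:2]).T)<r)&(P[:,2]>z0)&(P[:,2]<z1)]
    pr('bar',near(0,.12,.14,.175));pr('bar thin',near(0,.12,.150,.166));pr('boss',near(0,.12,.112,.128));pr('bridge',near(0,.12,.08,.09))
    pr('tab',near(0,.19,.05,.066)); pr('plate',near(0,.19,.016,.022)); pr('base',near(0,.15,.008,.015))
    pr('bat',near(1,.15,.007,.018));pr('mug',near(2,.08,.08,.1));pr('jar',near(3,.06,.09,.11));pr('roller',near(4,.12,.012,.05))
E
python3 m.py
```

```text
[[ 0.534  0.143  0.05 ]
 [ 0.486 -0.296  0.012]
 [ 0.706 -0.056  0.09 ]
 [ 0.648  0.368  0.1  ]
 [ 0.76   0.175  0.02 ]]
bar 243 med [0.533  0.1578 0.162 ] rect c [535.8 159. ] wh [129.9  26.4] ang 2.7 z [0.1546 0.1713]
bar thin 183 med [0.5327 0.1579 0.1611] rect c [535.8 159.1] wh [129.9  26.2] ang 2.9 z [0.1549 0.1656]
boss 214 med [0.5319 0.1491 0.1203] rect c [535.8 158.4] wh [59.4 60.9] ang 3.5 z [0.1146 0.127 ]
bridge 153 med [0.5012 0.1549 0.0852] rect c [535.5 159.3] wh [122.1  41.6] ang 8.3 z [0.0808 0.0895]
tab 66 med [0.5475 0.0325 0.0568] rect c [510.2  86.7] wh [ 38.4 172.1] ang 37.4 z [0.0505 0.0653]
plate 500 med [0.5467 0.087  0.0193] rect c [566.9 184.2] wh [258.2 302.7] ang 31.0 z [0.0162 0.0219]
base 431 med [0.5219 0.1161 0.0117] rect c [536.2 160.1] wh [267.  268.3] ang 27.8 z [0.0081 0.0149]
bat 3434 med [ 0.4858 -0.2956  0.0119] rect c [ 496.8 -277.3] wh [265.3 256.1] ang 0.4 z [0.0073 0.0171]
mug 133 med [ 0.7209 -0.0589  0.0884] rect c [719.4 -60.3] wh [76.3 78.3] ang 77.0 z [0.0808 0.0954]
jar 279 med [0.6615 0.3776 0.101 ] rect c [662.4 378.4] wh [55. 57.]
[... 545 characters left out ...]
d [0.5504 0.1291 0.0557] rect c [552.5  88.9] wh [123.5 143.6] ang 16.3 z [0.0504 0.0652]
plate 676 med [0.5456 0.1137 0.0195] rect c [526.2 180.7] wh [247.9 308.5] ang 45.6 z [0.0162 0.0219]
base 328 med [0.5787 0.1013 0.0118] rect c [548.5 142.6] wh [269.2 155. ] ang 76.0 z [0.0084 0.0148]
bat 5037 med [ 0.4907 -0.3065  0.0113] rect c [ 485.3 -298.7] wh [222.5 225.1] ang 80.4 z [0.0078 0.0153]
mug 238 med [ 0.718  -0.067   0.0871] rect c [717.  -65.1] wh [73.  77.7] ang 27.0 z [0.0803 0.0922]
jar 196 med [0.6618 0.3682 0.0989] rect c [662.5 372.7] wh [56.  62.1] ang 23.4 z [0.0908 0.1031]
roller 605 med [0.7515 0.1645 0.0301] rect c [746.5 172.8] wh [ 40.4 182.1] ang 86.0 z [0.0141 0.0425]
```

```bash
python3 - <<'E'
from h import *
c=np.load('top.npz')['color'];d=np.load('scene.npz')['color']
a=cv2.resize(c[145:225,200:350],(800,427),interpolation=cv2.INTER_CUBIC)[:,:,::-1]
cv2.imwrite('pics/topcrop.png',a)
E
```

```text
(no output)
```

View pics/topcrop.png

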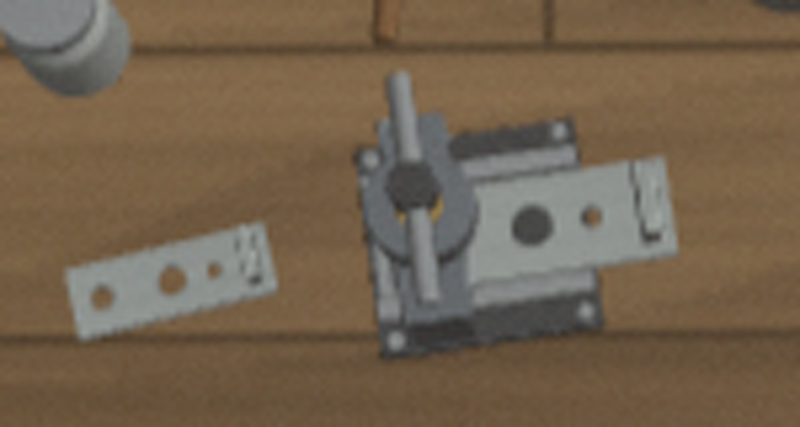

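Both views agree on the heights (bar 0.162 top, boss 0.120, bat 0.012), but they differ by about 8 mm in y, so I'll settle that with the wrist camera. The clamp yaw is about +7 to 8°. I'm moving above it now.

```bash
python3 -m jog '[{"claw":1,"dp":[-36,-28,-8],"twist":0},{"claw":1,"dp":[-36,-28,-8],"twist":0},{"claw":1,"dp":[-36,-28,-8],"twist":0},{"claw":1,"dp":[-36,-28,-8],"twist":0},{"claw":1,"dp":[-36,-28,-8],"twist":0},{"claw":1,"dp":[-36,-28,-8],"twist":0},{"claw":1,"dp":[-36,-28,-8],"twist":0},{"claw":1,"dp":[-36,-28,-8],"twist":0},{"claw":1,"dp":[-36,-28,-8],"twist":0},{"claw":1,"dp":[-36,-28,-8],"twist":0},{"claw":1,"dp":[-36,-28,-8],"twist":0},{"claw":1,"dp":[-36,-28,-8],"twist":0}]'
python3 -m jog '[{"claw":0.4,"dp":[-27,-22,0],"twist":0},{"claw":0.4,"dp":[-27,-22,0],"twist":0},{"claw":0.4,"dp":[0,0,0],"twist":-8},{"claw":0.4,"dp":[0,0,0],"twist":-8},{"claw":0.4,"dp":[0,0,0],"twist":-8},{"claw":0.4,"dp":[0,0,0],"twist":0}]'
python3 - <<'E'
from h import *
s=telemetry.observe();print({k:np.round(v,3) for k,v in s.items()})
c=grab('wrist');cv2.imwrite('pics/w1.png',c['color'][:,:,::-1]);print(c['eye'],R.from_quat(c['rotation']).as_matrix().round(3))
E
```

```text
t: 1.3
eef_pos: [0.4953, 0.1572, 0.3352]
tool_rot: [0.139, 0.99, 0.0, -0.0]
wrist_force: [0.4, 0.3, 0.5]
finger_gap: 0.0853
grasp_force: 0.0
t: 1.9
eef_pos: [0.5343, 0.1016, 0.3346]
tool_rot: [-0.07, 0.998, 0.0, -0.001]
wrist_force: [0.7, -0.0, -0.3]
finger_gap: 0.0342
grasp_force: 0.0
{'t': np.float64(1.9), 'joints': array([ 0.059, -0.019,  1.692,  0.   ,  1.47 , -1.651]), 'qd': array([ 0.005, -0.004, -0.003, -0.001,  0.002,  0.102]), 'effort': array([-1.1300e-01, -3.1063e+01, -3.1961e+01, -5.0000e-03,  1.0000e-03,
       -5.0500e-01]), 'eef_pos': array([0.534, 0.102, 0.335]), 'tool_rot': array([-0.07 ,  0.998,  0.   , -0.001]), 'wrist_force': array([ 0.708, -0.017, -0.304]), 'ft_torque': array([-0.04 ,  0.038, -0.002]), 'grasp_force': np.float64(0.0), 'finger_gap': np.float64(0.034)}
[0.46137467 0.09229628 0.46887556] [[-0.14   0.949  0.284]
 [ 0.99   0.134  0.04 ]
 [ 0.     0.287 -0.958]]
```

View pics/w1.png

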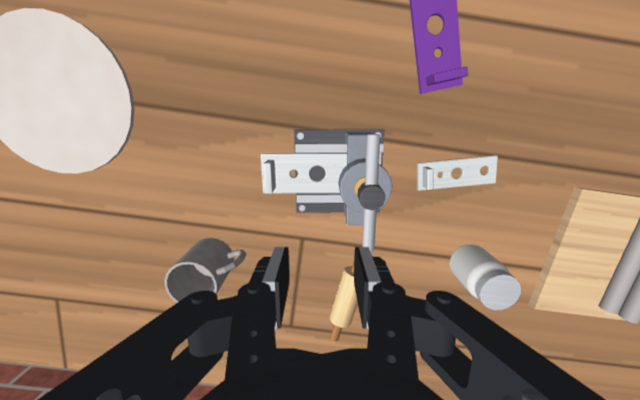

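The wrist view shows the plate pointing left. Its tab is at (268,173), the bar runs from (372,137) to (369,250) with the hub at (371,196), and the bat is at upper left. I'll measure these from this view's depth.

```bash
cat > mw.py <<'E'
from h import *
c=np.load('wrist.npz');P=cloud(c)
def sel(u0,u1,v0,v1,z0,z1):
    p=P[v0:v1,u0:u1].reshape(-1,3);return p[(p[:,2]>z0)&(p[:,2]<z1)]
def pr(n,p):
    cc=cv2.minAreaRect((p[:,:2]*1000).astype(np.float32));l=np.cov(p[:,:2].T);w,V=np.linalg.eigh(l);v=V[:,1]
    print(n,len(p),np.median(p,0).round(4),'rect',np.round(cc[0],1),np.round(cc[1],1),round(cc[2],1),'pca',round(np.degrees(np.arctan(v[1]/v[0])),1),np.round(np.percentile(p[:,2],[3,97]),4))
pr('bar',sel(350,395,125,260,.148,.175));pr('boss',sel(330,400,140,230,.113,.127));pr('bridge',sel(330,400,120,235,.08,.09))
pr('tab',sel(255,282,145,205,.048,.068));pr('plate',sel(255,345,145,200,.016,.024));pr('bat',sel(0,140,0,180,.006,.018))
E
python3 mw.py
```

```text
bar 1724 [0.5284 0.1549 0.161 ] rect [532.4 156.8] [127.9  27.3] 2.0 pca 8.5 [0.1551 0.1674]
boss 1197 [0.5275 0.145  0.1195] rect [531.7 156.3] [60.5 62.5] 20.6 pca -67.1 [0.1173 0.1223]
bridge 749 [0.4985 0.1461 0.0845] rect [534.8 143.4] [121.1  34.4] 8.3 pca 8.0 [0.0825 0.0863]
tab 281 [0.5504 0.0291 0.0552] rect [551.3  28.7] [43.1 12.3] 7.2 pca 7.8 [0.0499 0.0568]
plate 2971 [0.5399 0.0824 0.0196] rect [544.   75.5] [ 82.7 125.8] 8.1 pca -80.8 [0.0177 0.0236]
bat 17876 [ 0.4797 -0.2861  0.0113] rect [ 488.8 -278. ] [186.9 223.1] 81.0 pca -7.5 [0.0095 0.013 ]
```

All points agree: the axis is at (0.532, 0.1565), the tab at (0.551, 0.0287) and yaw is 8°. The axis-to-tab distance is 129 mm against the stated 130. Next I straddle the bar's +x end with the fingers loosely apart.

```bash
python3 -m jog '[{"claw":0.32,"dp":[-31,27,20],"twist":0},{"claw":0.32,"dp":[-31,27,20],"twist":0},{"claw":0.32,"dp":[0,0,40],"twist":0},{"claw":0.32,"dp":[0,0,40],"twist":0},{"claw":0.32,"dp":[0,0,25],"twist":0},{"claw":0.32,"dp":[0,0,0],"twist":0}]'
python3 - <<'E'
from h import *
c=grab('wrist');cv2.imwrite('pics/w2.png',c['color'][:,:,::-1])
E
```

```text
t: 2.55
eef_pos: [0.5844, 0.1636, 0.1843]
tool_rot: [-0.069, 0.998, -0.001, -0.006]
wrist_force: [-0.1, -0.6, -0.6]
finger_gap: 0.0273
grasp_force: 0.0
```

View pics/w2.png

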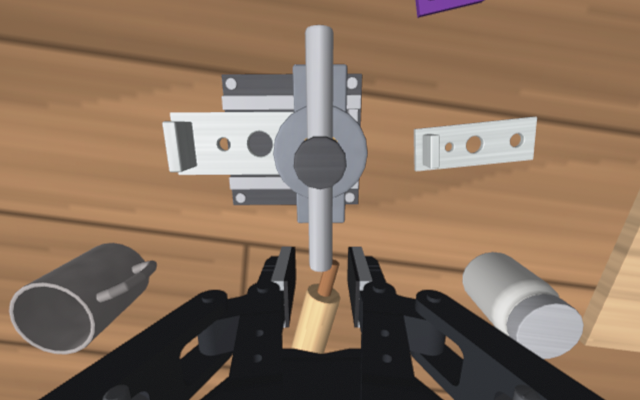

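The bar (u≈319) lies centred between the fingers (290 and 352). I'm descending, then feeling clockwise (tool -y) in small steps.

```bash
python3 -m jog '[{"claw":0.32,"dp":[-2,0,19],"twist":0},{"claw":0.32,"dp":[-2,0,19],"twist":0},{"claw":0.32,"dp":[0,0,0],"twist":0},{"claw":0.32,"dp":[0,0,0],"twist":0}]'
python3 -m jog '[{"claw":0.32,"dp":[0,-3,0],"twist":0},{"claw":0.32,"dp":[0,-3,0],"twist":0},{"claw":0.32,"dp":[0,0,0],"twist":0}]'
python3 -m jog '[{"claw":0.32,"dp":[0,-3,0],"twist":0},{"claw":0.32,"dp":[0,0,0],"twist":0}]'
python3 -m jog '[{"claw":0.32,"dp":[0,-3,0],"twist":0},{"claw":0.32,"dp":[0,0,0],"twist":0}]'
```

```text
t: 3.0
eef_pos: [0.5935, 0.1647, 0.1543]
tool_rot: [-0.07, 0.998, 0.0, 0.001]
wrist_force: [0.0, -0.5, 0.2]
finger_gap: 0.0271
grasp_force: 0.0
t: 3.3
eef_pos: [0.5941, 0.1582, 0.1536]
tool_rot: [-0.07, 0.998, -0.0, 0.001]
wrist_force: [-0.7, 0.9, 0.4]
finger_gap: 0.0273
grasp_force: 0.0
t: 3.5
eef_pos: [0.5942, 0.1561, 0.153]
tool_rot: [-0.07, 0.998, 0.001, 0.001]
wrist_force: [0.4, 2.9, 0.8]
finger_gap: 0.0273
grasp_force: 1.2
t: 3.7
eef_pos: [0.5946, 0.154, 0.153]
tool_rot: [-0.07, 0.998, 0.002, 0.001]
wrist_force: [0.7, 5.7, 2.5]
finger_gap: 0.0274
grasp_force: 2.9
```

Contact is made, but the tool sits 7 mm high and 4 to 5 mm too far out. I'll back off, correct that and go on feeling.

```bash
python3 -m jog '[{"claw":0.32,"dp":[0,6,0],"twist":0},{"claw":0.32,"dp":[6,0,7],"twist":0},{"claw":0.32,"dp":[0,-3,0],"twist":0},{"claw":0.32,"dp":[0,-3,0],"twist":0},{"claw":0.32,"dp":[0,0,0],"twist":0}]'
python3 -m jog '[{"claw":0.32,"dp":[0,-2,0],"twist":0},{"claw":0.32,"dp":[0,0,0],"twist":0}]'
python3 -m jog '[{"claw":0.32,"dp":[0,-2,0],"twist":0},{"claw":0.32,"dp":[0,0,0],"twist":0}]'
python3 -m jog '[{"claw":0.32,"dp":[0,-2,0],"twist":0},{"claw":0.32,"dp":[0,0,0],"twist":0}]'
```

```text
t: 4.2
eef_pos: [0.586, 0.1531, 0.1433]
tool_rot: [-0.069, 0.998, 0.002, -0.002]
wrist_force: [-1.6, 8.0, -2.8]
finger_gap: 0.0274
grasp_force: 3.6
t: 4.4
eef_pos: [0.5863, 0.1519, 0.1433]
tool_rot: [-0.069, 0.998, 0.003, -0.002]
wrist_force: [-2.1, 9.6, -2.7]
finger_gap: 0.0273
grasp_force: 4.5
t: 4.6
eef_pos: [0.5865, 0.1507, 0.1433]
tool_rot: [-0.069, 0.998, 0.003, -0.002]
wrist_force: [-1.9, 10.5, -3.7]
finger_gap: 0.0274
grasp_force: 5.4
t: 4.8
eef_pos: [0.5866, 0.1496, 0.1433]
tool_rot: [-0.069, 0.998, 0.004, -0.002]
wrist_force: [-1.5, 13.2, -2.9]
finger_gap: 0.0276
grasp_force: 6.4
```

The force climbs along the hub's own spring slope (1.5 N/mm) up to 13 N, past the 7 N drag, so clockwise is the tight way. I'm backing off, lifting and making a half turn so the wrist has range for counter-clockwise.

```bash
python3 -m jog '[{"claw":0.32,"dp":[0,9,0],"twist":0},{"claw":0.32,"dp":[0,8,0],"twist":0},{"claw":0.32,"dp":[0,0,-30],"twist":0},{"claw":0.32,"dp":[0,0,-20],"twist":0},{"claw":0.32,"dp":[0,0,0],"twist":8.5},{"claw":0.32,"dp":[0,0,0],"twist":8.5},{"claw":0.32,"dp":[0,0,0],"twist":8.5},{"claw":0.32,"dp":[0,0,0],"twist":8.5},{"claw":0.32,"dp":[0,0,0],"twist":8.5},{"claw":0.32,"dp":[0,0,0],"twist":8.5},{"claw":0.32,"dp":[0,0,0],"twist":8.5},{"claw":0.32,"dp":[0,0,0],"twist":8.5}]'
python3 -m jog '[{"claw":0.32,"dp":[0,0,0],"twist":8.5},{"claw":0.32,"dp":[0,0,0],"twist":8.5},{"claw":0.32,"dp":[0,0,0],"twist":8.5},{"claw":0.32,"dp":[0,0,0],"twist":8.5},{"claw":0.32,"dp":[0,0,0],"twist":8.5},{"claw":0.32,"dp":[0,0,0],"twist":8.5},{"claw":0.32,"dp":[0,0,0],"twist":8.5},{"claw":0.32,"dp":[0,0,0],"twist":8.5},{"claw":0.32,"dp":[0,0,0],"twist":8.5},{"claw":0.32,"dp":[0,0,0],"twist":8.5},{"claw":0.32,"dp":[0,0,0],"twist":8.5},{"claw":0.32,"dp":[0,0,0],"twist":1.5}]'
python3 -m jog '[{"claw":0.32,"dp":[0,0,0],"twist":0},{"claw":0.32,"dp":[0,0,0],"twist":0}]'
python3 -c "
from h import *
s=telemetry.observe();print(s['joints'],R.from_quat(s['tool_rot']).as_matrix().round(3))"
```

```text
t: 6.0
eef_pos: [0.587, 0.1617, 0.1955]
tool_rot: [0.503, 0.865, -0.001, 0.001]
wrist_force: [-0.0, 0.8, 0.2]
finger_gap: 0.0277
grasp_force: 0.0
t: 7.2
eef_pos: [0.587, 0.1618, 0.1955]
tool_rot: [0.976, 0.216, 0.0, 0.001]
wrist_force: [0.2, 0.1, -0.0]
finger_gap: 0.0273
grasp_force: 0.0
t: 7.4
eef_pos: [0.5868, 0.1623, 0.1954]
tool_rot: [0.976, 0.218, 0.0, 0.0]
wrist_force: [-0.4, -0.5, -0.2]
finger_gap: 0.0275
grasp_force: 0.0
[ 1.54920126e-01  2.22739986e-01  1.69190639e+00 -5.14139542e-04
  1.22681500e+00  1.28727508e+00] [[ 0.905  0.425  0.   ]
 [ 0.425 -0.905 -0.   ]
 [-0.     0.001 -1.   ]]
```

```bash
python3 -m jog '[{"claw":0.32,"dp":[0,-1,0],"twist":8.5},{"claw":0.32,"dp":[0,0,0],"twist":8.3},{"claw":0.32,"dp":[0,0,0],"twist":0},{"claw":0.32,"dp":[0,0,0],"twist":0}]'
python3 -m jog '[{"claw":0.32,"dp":[0,0,26],"twist":0},{"claw":0.32,"dp":[0,0,26],"twist":0},{"claw":0.32,"dp":[0,0,0],"twist":0},{"claw":0.32,"dp":[0,0,0],"twist":0}]'
python3 -m jog '[{"claw":0.32,"dp":[0,-4,0],"twist":0},{"claw":0.32,"dp":[0,-4,0],"twist":0},{"claw":0.32,"dp":[0,0,0],"twist":0}]'
python3 -m jog '[{"claw":0.32,"dp":[0,-4,0],"twist":0},{"claw":0.32,"dp":[0,0,0],"twist":0}]'
python3 -m jog '[{"claw":0.32,"dp":[0,-4,0],"twist":0},{"claw":0.32,"dp":[0,0,0],"twist":0}]'
```

```text
t: 7.8
eef_pos: [0.5862, 0.1635, 0.1953]
tool_rot: [0.997, 0.074, 0.0, 0.0]
wrist_force: [-0.6, 0.1, 0.7]
finger_gap: 0.0276
grasp_force: 0.0
t: 8.2
eef_pos: [0.5858, 0.1635, 0.1429]
tool_rot: [0.997, 0.072, -0.001, 0.0]
wrist_force: [0.5, -0.3, 0.8]
finger_gap: 0.0275
grasp_force: 0.0
t: 8.5
eef_pos: [0.5867, 0.171, 0.1451]
tool_rot: [0.997, 0.072, 0.002, 0.001]
wrist_force: [1.2, -3.2, 0.4]
finger_gap: 0.0277
grasp_force: 2.1
t: 8.7
eef_pos: [0.5867, 0.1736, 0.1451]
tool_rot: [0.997, 0.072, 0.002, 0.002]
wrist_force: [2.8, -7.5, 2.0]
finger_gap: 0.0272
grasp_force: 3.9
t: 8.9
eef_pos: [0.5864, 0.1771, 0.1451]
tool_rot: [0.997, 0.072, 0.003, 0.003]
wrist_force: [3.1, -8.0, 1.4]
finger_gap: 0.0271
grasp_force: 4.4
```

It gives counter-clockwise, with the force levelling off at 8 N. I'm now following the arc.

```bash
python3 -m jog '[{"claw":0.32,"dp":[0,-2,0],"twist":-6},{"claw":0.32,"dp":[-1.4,-7.5,0],"twist":-8},{"claw":0.32,"dp":[-1.4,-7.5,0],"twist":-8},{"claw":0.32,"dp":[-1.4,-7.5,0],"twist":-8},{"claw":0.32,"dp":[0,0,0],"twist":0}]'
python3 -c "
from h import *
s=telemetry.observe();p=s['eef_pos'][:2]-np.array([.532,.1565]);M=R.from_quat(s['tool_rot']).as_matrix();f=s['wrist_force'];print('rad',np.hypot(*p),'ang',np.degrees(np.arctan2(p[1],p[0])),'yaw',np.degrees(np.arctan2(M[1,0],M[0,0])),'ftool',M.T@f,s['joints'][5])"
```

```text
t: 9.4
eef_pos: [0.5721, 0.1982, 0.1445]
tool_rot: [0.944, 0.329, 0.0, 0.003]
wrist_force: [2.3, -9.3, 1.1]
finger_gap: 0.0273
grasp_force: 3.7
rad 0.05784389515457416 ang 46.162698345828176 yaw 38.43198500470822 ftool [-4.03525331  8.73710419 -1.09269732] 1.1230147956520447
```

```bash
cat > st.py <<'E'
from h import *
s=telemetry.observe();p=s['eef_pos'][:2]-np.array([.532,.1565]);M=R.from_quat(s['tool_rot']).as_matrix();f=s['wrist_force'];print('rad',np.hypot(*p),'ang',np.degrees(np.arctan2(p[1],p[0])),'yaw',np.degrees(np.arctan2(M[1,0],M[0,0])),'ftool',M.T@f,s['joints'][5])
E
python3 -m jog '[{"claw":0.32,"dp":[-1.4,-7.5,0],"twist":-8},{"claw":0.32,"dp":[-1.4,-7.5,0],"twist":-8},{"claw":0.32,"dp":[-1.4,-7.5,0],"twist":-8},{"claw":0.32,"dp":[-1.4,-7.5,0],"twist":-8},{"claw":0.32,"dp":[0,0,0],"twist":0}]'; python3 st.py
python3 -m jog '[{"claw":0.32,"dp":[-1.4,-7.5,0],"twist":-8},{"claw":0.32,"dp":[-1.4,-7.5,0],"twist":-8},{"claw":0.32,"dp":[-1.4,-7.5,0],"twist":-8},{"claw":0.32,"dp":[-1.4,-7.5,0],"twist":-8},{"claw":0.32,"dp":[0,0,0],"twist":0}]'; python3 st.py
```

```text
t: 9.9
eef_pos: [0.5468, 0.2138, 0.1446]
tool_rot: [0.817, 0.576, 0.001, 0.003]
wrist_force: [4.8, -5.3, -0.9]
finger_gap: 0.0271
grasp_force: 3.1
rad 0.05914086585603125 ang 75.52155192153094 yaw 70.4032594458376 ftool [-3.41641967  6.30360011  0.99004629] 0.5992159226356418
t: 10.4
eef_pos: [0.5177, 0.2137, 0.1453]
tool_rot: [0.627, 0.779, 0.003, 0.003]
wrist_force: [6.1, -1.5, -1.6]
finger_gap: 0.0273
grasp_force: 2.7
rad 0.0589242153074478 ang 104.02463933739442 yaw 102.35355820413754 ftool [-2.7683293   5.61661304  1.67380775] 0.05192103138960149
```

```bash
python3 -m jog '[{"claw":0.32,"dp":[-1.2,-8.5,0],"twist":-7},{"claw":0.32,"dp":[-1.2,-8.5,0],"twist":-7},{"claw":0.32,"dp":[-1.2,-8.5,0],"twist":-7},{"claw":0.32,"dp":[-1.2,-8.5,0],"twist":-7},{"claw":0.32,"dp":[0,0,0],"twist":0}]'; python3 st.py
python3 -m jog '[{"claw":0.32,"dp":[-1.2,-8.5,0],"twist":-7},{"claw":0.32,"dp":[-1.2,-8.5,0],"twist":-7},{"claw":0.32,"dp":[0,0,0],"twist":0}]'; python3 st.py
```

```text
t: 10.9
eef_pos: [0.489, 0.1975, 0.1456]
tool_rot: [0.42, 0.907, 0.004, 0.004]
wrist_force: [6.6, 1.3, -2.1]
finger_gap: 0.0276
grasp_force: 3.0
rad 0.05940206416963097 ang 136.32801909033984 yaw 130.30656218290346 ftool [-3.28967923  5.82284406  2.20292033] -0.4541530660770721
t: 11.2
eef_pos: [0.4789, 0.1845, 0.1458]
tool_rot: [0.307, 0.952, 0.004, 0.004]
wrist_force: [6.5, 3.2, -2.1]
finger_gap: 0.0271
grasp_force: 3.2
rad 0.06001357450546109 ang 152.22011631276823 yaw 144.28463813844203 ftool [-3.42438321  6.40927873  2.17320408] -0.7192513373370302
```

```bash
python3 -m jog '[{"claw":0.32,"dp":[0,7,0],"twist":0},{"claw":0.32,"dp":[0,0,-35],"twist":0},{"claw":0.5,"dp":[0,0,-45],"twist":0},{"claw":0.5,"dp":[0,0,-20],"twist":-7.4},{"claw":0.5,"dp":[0,0,0],"twist":-7.4},{"claw":0.5,"dp":[0,0,0],"twist":-7.4},{"claw":0.5,"dp":[0,0,0],"twist":-7.4},{"claw":0.5,"dp":[0,0,0],"twist":-7.4},{"claw":0.5,"dp":[0,0,0],"twist":-7.4},{"claw":0.5,"dp":[0,0,0],"twist":0}]'
python3 -m jog '[{"claw":0.5,"dp":[-11,-42,0],"twist":0},{"claw":0.5,"dp":[-11,-42,0],"twist":0},{"claw":0.5,"dp":[-11,-42,0],"twist":0},{"claw":0.5,"dp":[-10,-42,0],"twist":0},{"claw":0.5,"dp":[0,0,0],"twist":0},{"claw":0.5,"dp":[0,0,0],"twist":0}]'
python3 - <<'E'
from h import *
c=grab('wrist');cv2.imwrite('pics/w3.png',c['color'][:,:,::-1])
import st
E
```

```text
t: 12.2
eef_pos: [0.4787, 0.1891, 0.2435]
tool_rot: [-0.075, 0.997, 0.0, -0.0]
wrist_force: [0.7, 0.3, 0.7]
finger_gap: 0.0428
grasp_force: 0.0
t: 12.8
eef_pos: [0.5469, 0.0285, 0.2432]
tool_rot: [-0.073, 0.997, 0.001, -0.0]
wrist_force: [-0.1, 0.5, 0.5]
finger_gap: 0.043
grasp_force: 0.0
rad 0.12799956139482796 ang -83.4900648944618 yaw -171.50258187415653 ftool [ 0.17071119 -0.41742202  0.54341301] -1.7945507519201096
```

View pics/w3.png

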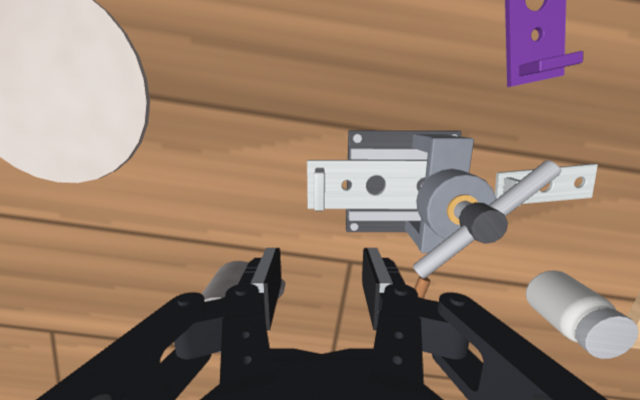

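The bar has turned a long way, running from (425,270) to (552,168). The tab is at (320,190), the plate is still in place, and the bat edge is at upper left. I'll measure the bar angle and the tab from here.

```bash
python3 - <<'E'
import re
s=open('mw.py').read().split("pr('bar'")[0]
exec(s)
pr('bar',sel(405,570,150,285,.148,.172));pr('tab',sel(308,332,160,215,.045,.068));pr('plate',sel(300,430,155,215,.016,.024))
b=sel(0,155,0,190,.006,.018);pr('bat',b)
# circle fit of bat edge in 3 views
for n in('wrist','scene','top'):
    c=np.load(n+'.npz');Q=cloud(c).reshape(-1,3);col=c['color'].reshape(-1,3).astype(int)
    m=(np.hypot(Q[:,0]-.486,Q[:,1]+.297)<.16)&(np.abs(Q[:,2])<.03)&(col.min(1)>150)
    h=cv2.convexHull((Q[m][:,:2]*1000).astype(np.float32))[:,0]
    k=np.hypot(*(h-[486,-297]).T)>95
    from scipy.optimize import least_squares
    if n=='wrist': 
        d=h[(h[:,1]>-297)];
    else: d=h
    r=least_squares(lambda q:np.hypot(d[:,0]-q[0],d[:,1]-q[1])-112,[486,-297],loss='soft_l1').x
    print(n,m.sum(),len(d),r.round(1),np.abs(np.hypot(d[:,0]-r[0],d[:,1]-r[1])-112).max().round(1))
E
```

```text
bar 3978 [0.5289 0.1548 0.1607] rect [532.6 156.4] [ 28.2 129.3] 58.8 pca -38.2 [0.1516 0.1672]
tab 426 [0.5502 0.0278 0.0553] rect [551.3  27.9] [43.2 11.4] 8.5 pca 8.4 [0.0527 0.0569]
plate 5122 [0.5403 0.0891 0.0196] rect [544.2  85.1] [ 74.7 144. ] 8.9 pca -82.2 [0.018  0.0235]
bat 23444 [ 0.4858 -0.274   0.0114] rect [ 494.7 -268.3] [165.7 214.7] 81.1 pca -19.7 [0.0097 0.0129]
wrist 23103 37 [ 486.7 -297.3] 19.6
scene 4957 46 [ 485.3 -298.8] 3.8Traceback (most recent call last):
  File "<stdin>", line 10, in <module>
TypeError: 'NoneType' object is not subscriptable
```

The bar stands 133.6° from its start, so the screw is undone (2.33 rad). The tab is at (0.551, 0.028) with its top at 0.056, and the bat at (0.486, -0.298). I'm grasping the tab.

```bash
python3 -m jog '[{"claw":0.5,"dp":[-4,0,40],"twist":0},{"claw":0.5,"dp":[0,0,45],"twist":0},{"claw":0.5,"dp":[0,0,45],"twist":0},{"claw":0.5,"dp":[0,0,30],"twist":0},{"claw":0.5,"dp":[0,0,0],"twist":0},{"claw":0.5,"dp":[0,0,0],"twist":0}]' ; python3 st.py
```

```text
t: 13.45
eef_pos: [0.5504, 0.0308, 0.0835]
tool_rot: [-0.076, 0.997, 0.0, -0.001]
wrist_force: [0.1, 0.2, 0.4]
finger_gap: 0.0429
grasp_force: 0.0
rad 0.12703594710763427 ang -81.67341466439628 yaw -171.31003584636787 ftool [-0.11055393  0.13893732 -0.41877716] -1.7942439013737257
```

```bash
python3 -m jog '[{"claw":0.5,"dp":[-1,-3,20],"twist":0},{"claw":0.5,"dp":[0,0,20],"twist":0},{"claw":0.5,"dp":[0,0,9],"twist":0},{"claw":0.5,"dp":[0,0,0],"twist":0}]' ; python3 -m jog '[{"claw":0,"dp":[0,0,0],"twist":0},{"claw":0,"dp":[0,0,0],"twist":0},{"claw":0,"dp":[0,0,0],"twist":0},{"claw":0,"dp":[0,0,0],"twist":0},{"claw":0,"dp":[0,0,0],"twist":0}]' 70; python3 st.py
```

```text
t: 13.85
eef_pos: [0.5527, 0.0271, 0.0351]
tool_rot: [-0.075, 0.997, 0.0, 0.0]
wrist_force: [-0.6, -0.5, -0.4]
finger_gap: 0.0425
grasp_force: 0.0
t: 14.35
eef_pos: [0.5539, 0.0267, 0.0361]
tool_rot: [-0.075, 0.997, -0.0, 0.002]
wrist_force: [-1.0, 0.4, 6.3]
finger_gap: 0.0109
grasp_force: 70.3
rad 0.13161548318106372 ang -80.43881124529184 yaw -171.3866731921901 ftool [ 0.92387689  0.5194892  -6.34730088] -1.8000197849150819
```

Gripped. I'm drawing it out along -y, slowly at first.

```bash
python3 -m jog '[{"claw":0,"dp":[0,-5,0],"twist":0},{"claw":0,"dp":[0,-5,0],"twist":0},{"claw":0,"dp":[0,-5,0],"twist":0},{"claw":0,"dp":[0,0,0],"twist":0}]'; python3 -m jog '[{"claw":0,"dp":[0,-12,0],"twist":0},{"claw":0,"dp":[0,-12,0],"twist":0},{"claw":0,"dp":[0,-12,0],"twist":0},{"claw":0,"dp":[0,-12,0],"twist":0},{"claw":0,"dp":[0,0,0],"twist":0}]' ; python3 st.py
```

```text
t: 14.75
eef_pos: [0.5559, 0.0122, 0.0359]
tool_rot: [-0.075, 0.997, 0.001, 0.001]
wrist_force: [-0.6, 1.0, 6.0]
finger_gap: 0.0107
grasp_force: 70.2
t: 15.25
eef_pos: [0.5628, -0.0374, 0.0353]
tool_rot: [-0.075, 0.997, -0.001, 0.001]
wrist_force: [0.0, -1.7, 6.8]
finger_gap: 0.0107
grasp_force: 70.3
rad 0.19635599987814087 ang -80.98514776637289 yaw -171.44554878047012 ftool [ 0.2279218  -1.69344896 -6.84392539] -1.9099529600663074
```

```bash
python3 -m jog '[{"claw":0,"dp":[0,-11,0],"twist":0},{"claw":0,"dp":[0,-11,0],"twist":0},{"claw":0,"dp":[0,-11,0],"twist":0},{"claw":0,"dp":[0,-11,0],"twist":0},{"claw":0,"dp":[0,0,-15],"twist":0},{"claw":0,"dp":[0,0,-25],"twist":0},{"claw":0,"dp":[0,0,-25],"twist":0},{"claw":0,"dp":[0,0,0],"twist":0}]'; python3 -m jog '[{"claw":0,"dp":[20,-32,0],"twist":0},{"claw":0,"dp":[20,-32,0],"twist":0},{"claw":0,"dp":[20,-32,0],"twist":0},{"claw":0,"dp":[20,-32,0],"twist":0},{"claw":0,"dp":[20,-32,0],"twist":0},{"claw":0,"dp":[20,-32,0],"twist":0},{"claw":0,"dp":[20,-32,0],"twist":0},{"claw":0,"dp":[20,-32,0],"twist":0},{"claw":0,"dp":[0,0,0],"twist":0}]'
python3 -m jog '[{"claw":0,"dp":[0,0,0],"twist":8},{"claw":0,"dp":[0,0,0],"twist":8},{"claw":0,"dp":[0,0,0],"twist":8},{"claw":0,"dp":[0,0,0],"twist":8},{"claw":0,"dp":[0,0,0],"twist":8},{"claw":0,"dp":[0,0,0],"twist":0},{"claw":0,"dp":[0,0,0],"twist":0}]';python3 - <<'E'
from h import *
import st
w=grab('wrist');s=grab('scene')
i=np.vstack([w['color'],s['color']])[:,:,::-1];cv2.imwrite('pics/w4.png',cv2.resize(i,(480,600)))
E
```

```text
t: 16.05
eef_pos: [0.571, -0.0808, 0.103]
tool_rot: [-0.076, 0.997, -0.002, 0.003]
wrist_force: [1.0, -0.8, -2.0]
finger_gap: 0.0112
grasp_force: 69.1
t: 16.95
eef_pos: [0.4458, -0.3604, 0.0981]
tool_rot: [-0.073, 0.997, -0.001, -0.001]
wrist_force: [1.1, 0.1, -2.8]
finger_gap: 0.0105
grasp_force: 69.2
t: 17.65
eef_pos: [0.4479, -0.3553, 0.0981]
tool_rot: [0.269, 0.963, 0.0, -0.001]
wrist_force: [-0.2, -0.3, -1.8]
finger_gap: 0.0108
grasp_force: 69.2
rad 0.5186871186683494 ang -99.33484262503399 yaw 148.83530141154873 ftool [ 0.00272189 -0.37483415  1.80815208] -1.8196133371814573
```

View pics/w4.png

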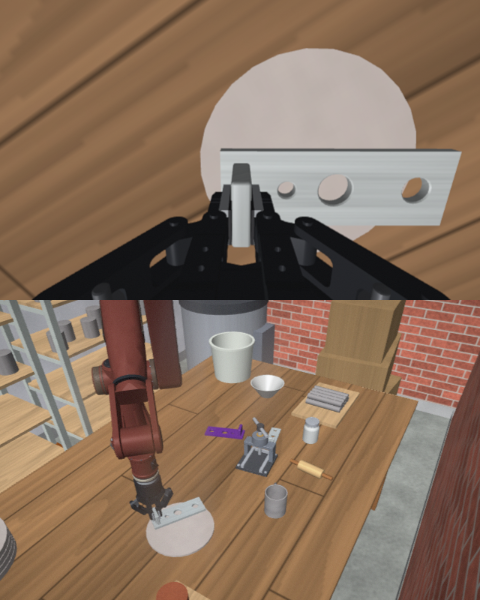

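The plate is held level over the bat, with the big hole at about (335,187) in the wrist half of the picture. Clamp, mug, jar and roller haven't moved. I'll measure the plate's pose from the depth.

```bash
python3 - <<'E'
exec(open('mw.py').read().split("pr('bar'")[0])
p=sel(290,625,190,305,.055,.115)
A=np.c_[p[:,:2],np.ones(len(p))];q=np.linalg.lstsq(A,p[:,2],rcond=None)[0]
for _ in range(5):
    k=np.abs(A@q-p[:,2])<.004;q=np.linalg.lstsq(A[k],p[k,2],rcond=None)[0]
pr('plate',p[k]);print(q,k.sum())
s=telemetry.observe();M=R.from_quat(s['tool_rot']).as_matrix();print('pred mid',s['eef_pos'][:2]+.07*M[:2,1],'slope along y/x',q[:2]@M[:2,1],q[:2]@M[:2,0],'z at mid', q@[.486,-.298,1])
t=(p[k]-s['eef_pos'])@M;print('tool-frame extents',np.percentile(t,[1,99],axis=0).round(4))
d=(np.array([.486,-.298])-cv2.minAreaRect((p[k][:,:2]*1000).astype(np.float32))[0]*np.array(.001));print('n',d)
E
```

```text
plate 23643 [ 0.4868 -0.2794  0.0814] rect [ 482.9 -293.1] [171.5  61.1] 58.8 pca 53.0 [0.0797 0.0826]
[-0.00242367  0.00107073  0.08282735] 23643
pred mid [ 0.48446485 -0.29581758] slope along y/x -0.00034112559175111443 0.0026275977852324253 z at mid 0.08133036303515372
tool-frame extents [[-0.0261 -0.0117  0.0158]
 [ 0.0328  0.1545  0.0205]]
n [ 0.00309259 -0.00491614]
```

The plate is level, the right size (171 × 61), with its centre 6 mm off. I'm correcting (-5, -3) in tool axes and lowering 61 mm.

```bash
python3 -m jog '[{"claw":0,"dp":[-5,-3,15],"twist":0},{"claw":0,"dp":[0,0,20],"twist":0},{"claw":0,"dp":[0,0,15],"twist":0},{"claw":0,"dp":[0,0,0],"twist":0},{"claw":0,"dp":[0,0,0],"twist":0}]'; python3 -m jog '[{"claw":0,"dp":[0,0,5],"twist":0},{"claw":0,"dp":[0,0,3],"twist":0},{"claw":0,"dp":[0,0,0],"twist":0},{"claw":0,"dp":[0,0,0],"twist":0}]'
```

```text
t: 18.25
eef_pos: [0.4509, -0.361, 0.0488]
tool_rot: [0.27, 0.963, 0.0, -0.001]
wrist_force: [0.1, -1.1, -2.6]
finger_gap: 0.0107
grasp_force: 69.2
t: 18.65
eef_pos: [0.4513, -0.3615, 0.0416]
tool_rot: [0.27, 0.963, -0.0, 0.0]
wrist_force: [0.3, 0.5, -2.3]
finger_gap: 0.011
grasp_force: 69.2
```

```bash
python3 -m jog '[{"claw":0,"dp":[0,0,2],"twist":0},{"claw":0,"dp":[0,0,1.5],"twist":0},{"claw":0,"dp":[0,0,0],"twist":0}]'; python3 -m jog '[{"claw":0,"dp":[0,0,1.5],"twist":0},{"claw":0,"dp":[0,0,0],"twist":0}]'
```

```text
t: 18.95
eef_pos: [0.451, -0.3612, 0.0375]
tool_rot: [0.27, 0.963, 0.0, -0.0]
wrist_force: [0.1, -0.5, -1.8]
finger_gap: 0.0113
grasp_force: 69.2
t: 19.15
eef_pos: [0.4514, -0.3615, 0.0364]
tool_rot: [0.27, 0.963, -0.0, 0.0]
wrist_force: [-0.1, 0.0, -2.5]
finger_gap: 0.0107
grasp_force: 69.2
```

```bash
python3 -m jog '[{"claw":0,"dp":[0,0,1],"twist":0},{"claw":0,"dp":[0,0,0],"twist":0}]'; python3 -m jog '[{"claw":0,"dp":[0,0,1],"twist":0},{"claw":0,"dp":[0,0,0],"twist":0}]'
```

```text
t: 19.35
eef_pos: [0.4514, -0.3615, 0.0363]
tool_rot: [0.27, 0.963, -0.0, -0.0]
wrist_force: [-2.1, 1.4, 5.1]
finger_gap: 0.0107
grasp_force: 70.2
t: 19.55
eef_pos: [0.4514, -0.3615, 0.0363]
tool_rot: [0.27, 0.963, 0.0, -0.0]
wrist_force: [-4.8, 3.8, 10.3]
finger_gap: 0.0108
grasp_force: 71.3
```

The plate has touched down. I'm easing the last millimetre back, opening and lifting clear.

```bash
python3 -m jog '[{"claw":0,"dp":[0,0,-1],"twist":0},{"claw":0.25,"dp":[0,0,0],"twist":0},{"claw":0.4,"dp":[0,0,0],"twist":0},{"claw":0.4,"dp":[0,0,0],"twist":0},{"claw":0.4,"dp":[0,0,0],"twist":0},{"claw":0.4,"dp":[0,0,-10],"twist":0},{"claw":0.4,"dp":[0,0,-30],"twist":0},{"claw":0.4,"dp":[0,0,-50],"twist":0},{"claw":0.4,"dp":[0,0,-50],"twist":0},{"claw":0.4,"dp":[0,0,-50],"twist":0},{"claw":0.4,"dp":[0,0,0],"twist":0},{"claw":0.4,"dp":[0,0,0],"twist":0}]'
python3 - <<'E'
from h import *
w=grab('wrist');s=grab('scene')
i=np.vstack([w['color'],s['color']])[:,:,::-1];cv2.imwrite('pics/w5.png',cv2.resize(i,(480,600)))
exec(open('mw.py').read().split("pr('bar'")[0])
P=P;p=P.reshape(-1,3);m=(np.hypot(p[:,0]-.486,p[:,1]+.298)<.13)&(p[:,2]>.016)&(p[:,2]<.024);pr('plate',p[m])
E
```

```text
t: 20.75
eef_pos: [0.4523, -0.3624, 0.2285]
tool_rot: [0.27, 0.963, -0.001, 0.002]
wrist_force: [-0.9, 1.0, -0.7]
finger_gap: 0.0343
grasp_force: 0.0
plate 6267 [ 0.4884 -0.2937  0.0195] rect [ 486.7 -299.6] [170.6  60.4] 58.7 pca 57.9 [0.0181 0.0209]
```

View pics/w5.png

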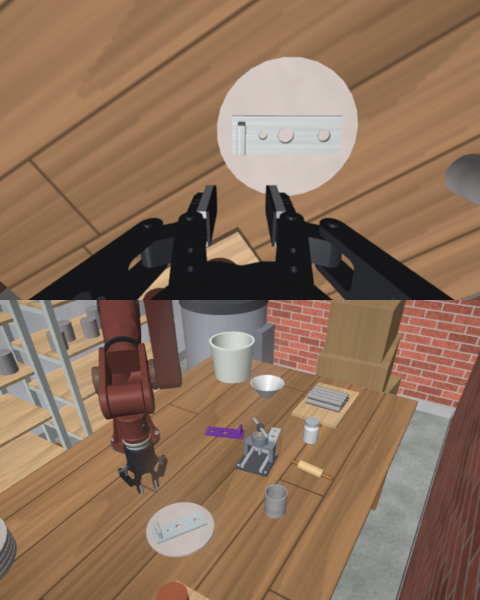

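The plate lies flat on the bat, centred near (287,134) in the wrist half, while the bat's centre looks nearer (287,126). I'll fit the bat's circle in this view.

```bash
python3 - <<'E'
from h import *
from scipy.optimize import least_squares
c=np.load('wrist.npz');Q=cloud(c);col=c['color'].astype(int)
m=((col.min(2)>165)).astype(np.uint8)
m[:60]=0;m[265:]=0;m[:,:270]=0;m[:,495:]=0
v,u=np.nonzero(m);h=cv2.convexHull(np.c_[u,v].astype(np.int32))[:,0].astype(float)
w=world(c,h[:,0],h[:,1],np.full(len(h),.012))[:,:2]*1000
r=least_squares(lambda q:np.hypot(w[:,0]-q[0],w[:,1]-q[1])-q[2],[486,-297,112],loss='soft_l1').x
print(len(h),h.min(0),h.max(0),r.round(1))
q=Q.reshape(-1,3);k=(np.hypot(q[:,0]-.486,q[:,1]+.298)<.11)&(q[:,2]>.016)&(q[:,2]<.024)
print(cv2.minAreaRect((q[k][:,:2]*1000).astype(np.float32)))
E
```

```text
52 [290.  76.] [476. 260.] [ 485.7 -297.   111.1]
((486.71099853515625, -299.6192626953125), (170.582763671875, 60.40003967285156), 58.748573303222656)
```

The plate is within 3 mm of the bat's centre (the rest was perspective), and the gripper is clear of everything. I'm handing in.

```bash
python3 -c "
from station import manip;print(manip.close_job())"
```

```text
the job is handed in; nothing more can be done
None
```

The screw gave counter-clockwise and is undone by about 2.3 rad, with no push reading above about 14 N; the die plate lies flat within 3 mm of the bat's centre, the mug, jar and roller look unmoved in the last picture, and the job was handed in at about 21 s.

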